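# Slide the card tray into the shelf-ticket printer and lock it

## Robot

A 6-joint arm with a two-finger parallel gripper is mounted at the origin on the work surface. World frame = base frame: x ahead of the robot, y to its left, z up, the work surface at z = 0. Lengths are in m, angles in degrees, forces in N, time in s.
With the tool pointing down it reaches from about 0.3 to 0.775 m from the base axis. Payload 14.6 kg.
Tool frame: the origin (TCP) lies on the centre line of the jaws, within the pads' length; the fingertips stand 22 mm ahead of it and the grasp point (between the pads) lies 3 mm ahead of it; z points along the fingers, y is the line along which they close (so a half turn about z gives the same grasp; the last joint's range is limited). The gripper opens to 94 mm and grips with 3 to 60 N. Pads are 16 mm wide; open, the fingers measure 119 mm over their backs; the gripper's body (75 mm by 177 mm) begins 78 mm behind the grasp point.
Start: joints at [62.475, 17.183, 87.147, -0, 75.671, -3.816], TCP at [0.221, 0.504, 0.227] pointing down, gripper open.
Joint ranges: [-173.82, 173.82], [-45.26, 126.66], [13.44, 144.39], [-59.66, 239.66], [0, 175.72], [-146.38, 146.38]. Speed limits (degrees/s): [127.2, 127.2, 147.25, 180, 180, 180].

## Interface

Orientations are given as a 3x3 rotation matrix whose columns are the frame's x, y, z axes.
In Python, from rig import * gives the robot as it stands. The module is installed in compiled form; this text tells all that it offers.
- The arm moves only by the tool apply_moves, never from a script. Its argument "series" is one flat list of numbers, 7 for each row, row after row: the shift along the world's x, y, z in m, then the turn, a rotation vector about the world's x, y, z in degrees, then the opening, from 0 (shut) to 1 (fully open). A call has 1 to 8 rows; each row is the pose to reach, as a shift and turn from the pose commanded when the call began; what a row does not reach only later rows make up. A row lasts 1/8 s, in which the tool goes at most 62.5 mm and 10.7 degrees, less where a joint would pass 70% of its speed; a pose out of reach is approached as far as the arm can. A call with a gripper value outside its range is refused whole. The fingers move at their own pace and stop on an object; "squeeze" is the grip in N (left out, the last holds). Time passes only in rows, so rows that repeat a pose let the fingers close. It gives the time, the measured TCP pose, the force, the opening and the grip force at its end, in the units of the state.
- read_state(): the state, without advancing time (a new reading comes with each control period).
- read_camera(name): name is "side" or "top" or "wrist"; returns a dict with "img" (420x560x3 uint8, red, green, blue), "depth" (420x560 float32, m along the optical axis (not along the pixel's ray), 0 where there is no reading), "fx", "fy", "cx", "cy" (pixels), "extrinsics" (4x4, takes a point from camera to world coordinates). Camera axes: x right, y down, z forward; pixel columns grow to the right and rows downward; lengths in m; the calibration is good to about 2 mm. A picture is of the moment at which its call begins.
- hand_in(): hands the job in; it is judged then, once.
The state is a dict: "clock": time; "joints": joint angles; "joint_vel": joint speeds; "joint_torque": joint torques, N m; "tool_pos": TCP position; "ee_rot": TCP orientation; "contact_force": force on the tool from outside, world axes, zero at the start; "moment": the same for the moment, N m; "width": finger opening in m; "gripper_force": force on a finger pad.
Only numpy, scipy, OpenCV 4.12 (cv2) and the standard library are available. Lean on these libraries where they do the work, as an engineer would, in place of code of your own. Each camera call takes 0.05 s, during which the arm holds its last target. There are 200 camera calls.

## Task

Slide the blue card tray nose first into the bay at the front of the ticket printer, feeling your way along the hidden guides without forcing it, until it is fully home against the stop inside. Then throw the red lock lever on top of the printer all the way over, away from the robot, and leave the vases and the bowl where they stand.

Things in the scene. Friction and masses are not known exactly. Their poses are not given: they have to be found in the camera images.
- tray: Blue tray of ticket cards, 0.3 to 0.6 kg, flat on the bench, to be slid along it: 175 mm long (x), 110 wide (y), 30 high. Origin on the bench under the middle of its fin; x points to the nose, the end that goes into the bay. Nose 150 mm ahead of the origin, back face 25 mm behind it; the rear 55 mm (x -25 to 30) is a solid deck 30 high.
- tray_nose (a point): Middle of the tray's nose, on the bench, at [150, 0, 0] mm of the tray.
- tray_fin (a point): Middle of the tray's white upright fin, 60 mm above the bench, over the tray's origin. The fin is 10 mm thick (tray y), 40 long (x), from 30 to 78 mm above the bench. Grip it across its thickness from above, or push the tray's back.
- printer: Grey ticket printer fixed to the bench, 220 mm deep (x), 280 wide (y), 105 high; origin on the bench under its centre, x from its front into it, roughly away from the robot. Front face at x = -110 mm. Yellow marks on the front show the edges of the bay's mouth, one on top the centre line. More than 25 N of force by the tray or robot on any part of it does damage.
- mouth (a point): Middle of the bay's mouth on the bench, at [-110, 0, 0] mm of the printer. Mouth 180 wide, 47 high, no floor: the tray slides on the bench. Hidden inside, two rigid polished side guides start 7 mm in, 160 apart, narrow over 28 mm to a straight channel 114 wide, parallel to the printer's x. The pair sits anywhere up to 16 mm left or right of the centre line: it must be felt.
- bay_end (a point): Nominal place of the tray's nose when home, on the bench at [-20, 0, 0] mm of the printer. The hard stop is really anywhere up to 8 mm nearer or deeper (nose 82 to 98 mm behind the face), and must be felt. The small red switch sticks out 5 mm in front of it. With the tray home its fin's middle stands 52 to 68 mm before the face.
- switch (a joint): Tray switch at the stop, m: 0 free, 0.005 fully pressed; counts as pressed above 0.003. Its spring is weak (under 0.5 N) and does not push the tray out.
- lock (a joint): Red lock lever on top of the printer, rad: 0 leaning towards the robot (the printer's -x), 1.0 fully over, leaning away (+x); it stays where it is left. Locked above 0.85. It turns about a line parallel to the printer's y.
- lock_tip (a point): Top end of the red lock lever, 60 mm long, on a small black block at [-85, 105, 105] mm of the printer (its left, as the robot sees it).
- vase_blue: Bystander: blue vase, 78 across, 125 high, origin under its foot.
- vase_red: Bystander: terracotta vase, 78 across, 125 high, origin under its foot.
- bowl: Bystander: terracotta bowl, 90 across, 50 high, origin under its foot.
Things that resemble listed ones, but are neither listed nor needed, are in the scene too. Leave any purple look-alike of the tray alone.

How it is judged:
By the outcome, as a careful person would: the job done as asked, in the order asked, and still so for the second after the job is handed in, with the robot touching nothing.
It also fails if it takes over 72 s, if anything falls off the work surface, if the arm or the gripper's body presses on something with over 40 N, if the wrist force passes 120 N, or if a joint passes its speed limit or range.

## Working session

There is one attempt and no reset: what is moved stays moved. The work goes in short steps, Python scripts to look and compute and a tool call to move; the robot and the scene stay as the last step left them, time stands still between calls to the robot, and variables do not carry over. Pictures are saved under pics/ and viewed, at most 10 in all, crops included, and the job is handed in when it is done.

Besides the shell and the picture viewer there is one more tool, called after ">>>" as name(argument=value, ...) on one line, values as JSON. apply_moves: Moves the arm, as the interface text tells. Its arguments: {"type":"object","properties":{"series":{"type":"array"},"squeeze":{"type":"number"}},"required":["series"]}

```bash
mkdir -p pics; cat > h.py <<'E'
from rig import *
import numpy as np, cv2
def cam(n):
    c=read_camera(n); d=c["depth"]; v,u=np.mgrid[:420,:560]
    P=np.stack([(u-c["cx"])/c["fx"]*d,(v-c["cy"])/c["fy"]*d,d],-1)
    E=c["extrinsics"]; W=P@E[:3,:3].T+E[:3,3]; W[d==0]=np.nan
    return c,W
def save(c,f): cv2.imwrite(f,cv2.cvtColor(c["img"],cv2.COLOR_RGB2BGR))
E
python3 - <<'E'
from h import *
s=read_state(); print(s)
for n in ("top","side"):
    c,W=cam(n); save(c,f"pics/{n}0.png"); np.save(n+"W.npy",W); np.save(n+"I.npy",c["img"]); print(n,c["extrinsics"].round(3))
E
```

```text
{'clock': 0.0, 'joints': array([ 6.24752259e+01,  1.72169040e+01,  8.71801736e+01, -2.65737233e-03,
        7.56699965e+01, -3.81679354e+00]), 'joint_vel': array([-0.00769566,  0.05431258,  0.12597921, -0.11287027,  0.1125091 ,
       -0.05395439]), 'joint_torque': array([ 1.38029940e-03, -5.31812704e+01, -3.52744746e+01,  7.08764512e-02,
        2.43641669e-02, -1.14293443e-04]), 'tool_pos': array([0.22105291, 0.50336474, 0.22687504]), 'ee_rot': array([[-9.15611216e-01,  4.02064484e-01, -5.01151015e-04],
       [ 4.02064795e-01,  9.15610604e-01, -1.05892475e-03],
       [ 3.31031485e-05, -1.17105856e-03, -9.99999314e-01]]), 'contact_force': array([-0.4239949 , -0.67620047, -0.10733194]), 'moment': array([ 0.00316341, -0.02169141,  0.0124259 ]), 'gripper_force': 0.0, 'width': 0.09371535692768872}
top [[-0.01  -0.988  0.156  0.301]
 [-1.     0.007 -0.019 -0.1  ]
 [ 0.017 -0.157 -0.988  1.423]
 [ 0.     0.     0.     1.   ]]
side [[ 0.796 -0.375  0.475 -0.444]
 [-0.605 -0.477  0.637 -1.387]
 [-0.012 -0.795 -0.607  1.334]
 [ 0.     0.     0.     1.   ]]
```

View pics/top0.png

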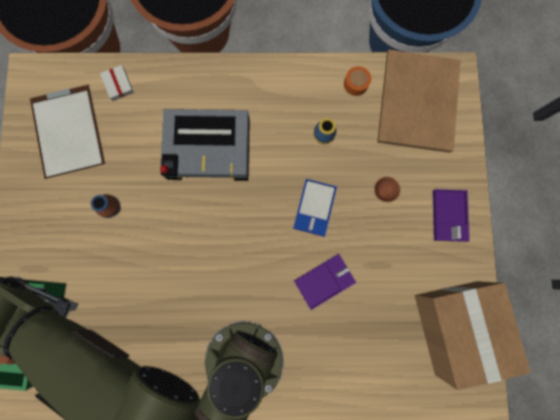

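View pics/side0.png

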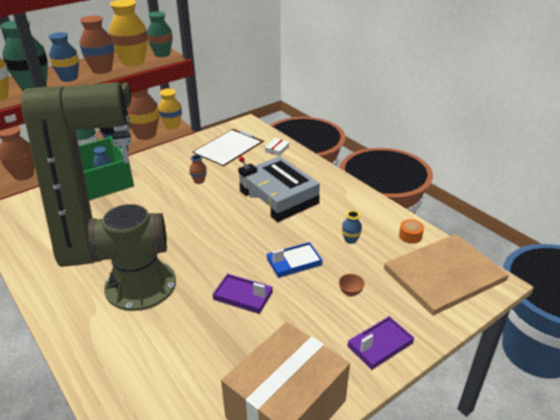

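The top view shows the blue tray at about (316,208) with its fin at (311,224), and the printer at (205,145) with its lever at (166,168). The blue vase is at (325,130), the bowl at (387,189) and the red vase at (105,205).

```bash
python3 - <<'E'
from h import *
W=np.load("topW.npy"); I=np.load("topI.npy").astype(int); h=cv2.cvtColor(I.astype(np.uint8),cv2.COLOR_RGB2HSV)
v,u=np.mgrid[:420,:560]
def reg(a,b,c,d): return (u>=a)&(u<=b)&(v>=c)&(v<=d)
r=reg(285,345,172,242); z=W[...,2]
def rect(m,n):
    p=W[m][:,:2]; p=p[~np.isnan(p).any(1)]
    q=cv2.minAreaRect((p*1000).astype(np.float32)); print(n,len(p),q, cv2.boxPoints(q).round().tolist(),"z",np.nanmedian(W[m][:,2]),np.nanmax(W[m][:,2]))
tray=r&(z>0.012)&(z<0.045); rect(tray,"tray")
rect(r&(z>0.06),"fin")
b=r&(h[...,0]>100)&(h[...,0]<130)&(h[...,1]>150); rect(b,"blue")
P=reg(150,260,95,185); rect(P&(z>0.095)&(z<0.112),"printer top")
Y=P&(h[...,0]>18)&(h[...,0]<35)&(h[...,1]>120)
n,l=cv2.connectedComponents(Y.astype(np.uint8))
for i in range(1,n):
    if (l==i).sum()>2: rect(l==i,"yellow")
R=P&((h[...,0]<8)|(h[...,0]>172))&(h[...,1]>150); print("red",np.nanmedian(W[R],0),np.nanmax(W[R],0),R.sum())
for n,q in dict(vb=reg(310,345,112,148),bowl=reg(370,405,172,206),vr=reg(88,125,190,220)).items(): rect(q&(z>0.03),n)
# side yellow
W=np.load("sideW.npy"); I=np.load("sideI.npy"); h=cv2.cvtColor(I,cv2.COLOR_RGB2HSV)
Y=reg(235,325,150,220)&(h[...,0]>18)&(h[...,0]<35)&(h[...,1]>110)
n,l=cv2.connectedComponents(Y.astype(np.uint8))
for i in range(1,n):
    if (l==i).sum()>2: rect(l==i,"yellowS")
R=reg(230,255,150,175)&((h[...,0]<8)|(h[...,0]>172))&(h[...,1]>130);print("redS",np.nanmedian(W[R],0),np.nanmax(W[R],0),R.sum())
c,W=cam("wrist");save(c,"pics/w0.png")
E
```

```text
tray 1600 ((499.3682556152344, -243.08563232421875), (110.29419708251953, 176.4810028076172), 74.97409057617188) [[400.0, -273.0], [570.0, -319.0], [599.0, -213.0], [428.0, -167.0]] z 0.022768653555993223 0.04188699809122198
fin 42 ((438.5957946777344, -226.53746032714844), (9.991698265075684, 38.47290802001953), 73.34034729003906) [[419.0, -226.0], [456.0, -237.0], [458.0, -227.0], [422.0, -216.0]] z 0.0775446278855969 0.08200907468239604
blue 345 ((438.93408203125, -225.94406127929688), (100.58098602294922, 48.696937561035156), 74.9366683959961) [[402.0, -268.0], [449.0, -281.0], [476.0, -184.0], [428.0, -171.0]] z 0.029942539334381735 0.04055339827695703
printer top 5156 ((704.8153686523438, 120.01160430908203), (281.4544677734375, 223.9464111328125), 89.91618347167969) [[593.0, -21.0], [817.0, -21.0], [817.0, 261.0], [593.0, 261.0]] z 0.10498065203102769 0.11199727132211512
yellow 19 ((631.77880859375, 122.89920806884766), (4.824921607971191, 40.17000198364258), 85.50505065917969) [[612.0, 122.0], [652.0, 119.0], [652.0, 124.0], [612.0, 127.0]] z 0.10450752401156116 0.10714322877
[... 325 characters left out ...]
5, -483.061767578125), (86.2721176147461, 87.65872192382812), 2.0125691890716553) [[510.0, -441.0], [513.0, -528.0], [599.0, -525.0], [596.0, -438.0]] z 0.04564360503641496 0.05816166488219654
vr 565 ((500.6597900390625, 434.4810485839844), (65.5392837524414, 75.84839630126953), 65.04157257080078) [[452.0, 421.0], [521.0, 389.0], [549.0, 448.0], [480.0, 480.0]] z 0.09422280878961375 0.13260917555290286
yellowS 6 ((631.9681396484375, 124.40415954589844), (28.678691864013672, 10.47069263458252), 19.0323543548584) [[617.0, 125.0], [620.0, 115.0], [647.0, 124.0], [644.0, 134.0]] z 0.1057942945619712 0.11129501685239096
redS [0.59019781 0.22279625 0.18652562] [0.77712427 0.52157591 0.20066983] 23
```

>>> apply_moves(series=[0.02,-0.055,0,0,0,1,1,0.036,-0.11,0,0,0,2,1,0.052,-0.165,0,0,0,3,1,0.068,-0.22,0,0,0,4,1,0.084,-0.275,0,0,0,5,1,0.1,-0.33,0,0,0,6,1,0.116,-0.385,0,0,0,7,1,0.132,-0.44,0,0,0,8.7,1])

```text
clock: 1.15
tool_pos: [0.3532, 0.0618, 0.2276]
ee_rot: [[-0.966, 0.258, 0.001], [0.258, 0.966, 0.0], [-0.001, 0.0, -1.0]]
contact_force: [0.7, -0.2, 1.0]
width: 0.094
gripper_force: 0.0
```

>>> apply_moves(series=[0.016,-0.055,0,0,0,0,1,0.032,-0.11,0,0,0,0,1,0.048,-0.165,0,0,0,0,1,0.06,-0.22,0,0,0,0,1,0.072,-0.27,0,0,0,0,1,0.077,-0.287,0,0,0,0,1,0.077,-0.287,0,0,0,0,1])

```text
clock: 2.02
tool_pos: [0.43, -0.2235, 0.227]
ee_rot: [[-0.966, 0.26, -0.001], [0.26, 0.966, 0.001], [0.001, 0.0, -1.0]]
contact_force: [-0.6, 1.1, 0.0]
width: 0.0943
gripper_force: 0.0
```

```bash
python3 - <<'E'
from h import *
s=read_state(); print(s["tool_pos"],s["ee_rot"].round(4),s["contact_force"],s["joints"].round(1))
c,W=cam("wrist"); save(c,"pics/w1.png"); z=W[...,2]; I=c["img"]; h=cv2.cvtColor(I,cv2.COLOR_RGB2HSV)
m=(z>0.07)&(z<0.085)&(h[...,1]<60)
m&=(abs(W[...,0]-.438)<.05)&(abs(W[...,1]+.226)<.05)
p=W[m]; print("fin",len(p),cv2.minAreaRect((p[:,:2]*1000).astype(np.float32)),np.median(p,0))
m=(z>0.02)&(z<0.036)&(h[...,0]>100)&(h[...,0]<130)&(h[...,1]>120)
p=W[m]; q=cv2.minAreaRect((p[:,:2]*1000).astype(np.float32)); print("tray",len(p),q,cv2.boxPoints(q).round(1).tolist())
# printer edges from top view
c,W=cam("top"); np.save("topW2.npy",W); z=W[...,2]
m=(z>0.095)&(z<0.112)&(W[...,0]>.55)&(W[...,0]<.85)&(W[...,1]>-.05)&(W[...,1]<.3)
P=W[m]; vv,uu=np.nonzero(m)
from collections import defaultdict
f=[];b=[];l=[];r=[]
for k in np.unique(uu)[10:-10]:
    x=P[uu==k]; f.append(x[x[:,0].argmin(),:2]); b.append(x[x[:,0].argmax(),:2])
for k in np.unique(vv)[8:-12]:
    x=P[vv==k]; l.append(x[x[:,1].argmax(),:2]); r.append(x[x[:,1].argmin(),:2])
for n,e,a in(("f",f,1),("b",b,1),("l",l,0),("r",r,0)):
    e=np.array(e); k=np.polyfit(e[:,a],e[:,1-a],1); print(n,k,np.degrees(np.arctan(k[0])),np.median(e,0),np.std(e[:,1-a]))
E
```

```text
[ 0.43002204 -0.22353124  0.22701575] [[-9.656e-01  2.600e-01 -8.000e-04]
 [ 2.600e-01  9.656e-01  6.000e-04]
 [ 9.000e-04  4.000e-04 -1.000e+00]] [-5.82150920e-01  1.09252531e+00  2.57107594e-04] [ -31.8    8.9   97.4    0.    73.8 -106.7]
fin 426 ((438.5021667480469, -224.71047973632812), (8.484060287475586, 39.3469123840332), 74.83858489990234) [ 0.43752181 -0.22452025  0.07831072]
tray 5489 ((522.0835571289062, -125.99217224121094), (342.5758972167969, 158.65658569335938), 74.75132751464844) [[400.5, -270.3999938964844], [553.5999755859375, -312.1000061035156], [643.7000122070312, 18.399999618530273], [490.6000061035156, 60.099998474121094]]
f [0.18997501 0.58202545] 10.756585309284377 [0.59754575 0.12044137] 0.020646127000556312
b [0.01650028 0.81208118] 0.9453106158976341 [0.81473683 0.12400671] 0.0019216074598904624
l [0.14905027 0.14732669] 8.47754010896348 [0.70882308 0.25750727] 0.015390367860792738
r [-0.00499382 -0.01434591] -0.28612252916435665 [ 0.70898344 -0.01790641] 0.0008625461870331168
```

View pics/w1.png

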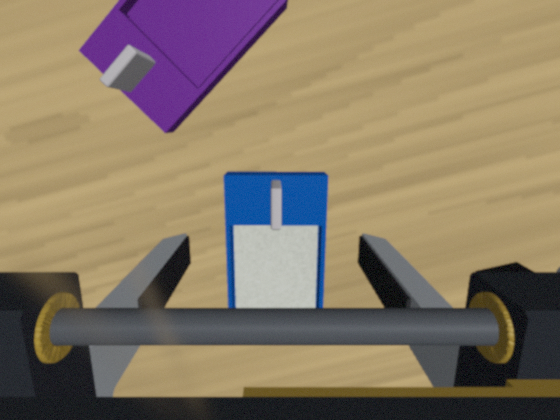

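The wrist view shows the blue tray squarely between the fingers, with its fin at (276,205). The purple look-alike is to the upper left, clear of the path. I'll descend and grip.

>>> apply_moves(series=[-0.001,0.0015,-0.055,0,0,0,1,-0.001,0.0015,-0.11,0,0,0,1,-0.001,0.0015,-0.15,0,0,0,1,-0.001,0.0015,-0.163,0,0,0,1,-0.001,0.0015,-0.163,0,0,0,0.05,-0.001,0.0015,-0.163,0,0,0,0.05,-0.001,0.0015,-0.163,0,0,0,0.05,-0.001,0.0015,-0.163,0,0,0,0.05], squeeze=15)

```text
clock: 3.12
tool_pos: [0.4294, -0.2221, 0.0651]
ee_rot: [[-0.966, 0.259, 0.001], [0.259, 0.966, -0.001], [-0.001, -0.0, -1.0]]
contact_force: [0.3, 0.4, -0.3]
width: 0.0576
gripper_force: 0.0
```

>>> apply_moves(series=[0,0,0,0,0,0,0.05,0,0,0,0,0,0,0.05,0,0,0,0,0,0,0.05])

```text
clock: 3.5
tool_pos: [0.4291, -0.2219, 0.0644]
ee_rot: [[-0.966, 0.259, -0.0], [0.259, 0.966, -0.0], [0.0, -0.0, -1.0]]
contact_force: [-0.2, -0.1, -0.4]
width: 0.0277
gripper_force: 0.0
```

>>> apply_moves(series=[0,0,0,0,0,0,0.05,0,0,0,0,0,0,0.05,0,0,0,0,0,0,0.05,0,0,0,0,0,0,0.05,-0.003,0.02,0,0,0,1,0.05,-0.006,0.05,0,0,0,2,0.05,-0.009,0.08,0,0,0,4,0.05,-0.012,0.11,0,0,0,6,0.05])

```text
clock: 4.5
tool_pos: [0.4166, -0.1104, 0.0644]
ee_rot: [[-0.988, 0.155, -0.0], [0.155, 0.988, -0.0], [0.0, -0.0, -1.0]]
contact_force: [0.1, -0.9, -1.8]
width: 0.0097
gripper_force: 15.0
```

>>> apply_moves(series=[-0.002,0.03,0,0,0,1.5,0.05,-0.004,0.06,0,0,0,3,0.05,-0.007,0.09,0,0,0,4.5,0.05,-0.007,0.12,0,0,0,6,0.05,-0.007,0.15,0,0,0,7.5,0.05,-0.007,0.18,0,0,0,8.5,0.05,-0.007,0.21,0,0,0,8.5,0.05,-0.007,0.231,0,0,0,8.5,0.05])

```text
clock: 5.5
tool_pos: [0.4093, 0.1205, 0.0644]
ee_rot: [[-1.0, 0.008, -0.0], [0.008, 1.0, -0.0], [0.0, -0.0, -1.0]]
contact_force: [0.7, -3.1, -0.2]
width: 0.01
gripper_force: 15.1
```

>>> apply_moves(series=[0,0,0,0,0,0,0.05])

```text
clock: 5.62
tool_pos: [0.4095, 0.1203, 0.0644]
ee_rot: [[-1.0, 0.006, -0.0], [0.006, 1.0, 0.0], [0.0, 0.0, -1.0]]
contact_force: [-0.2, 1.4, 0.1]
width: 0.01
gripper_force: 15.0
```

```bash
python3 - <<'E'
from h import *
s=read_state(); print(s["tool_pos"],s["ee_rot"].round(4),s["contact_force"],s["moment"])
c,W=cam("top"); save(c,"pics/t2.png"); z=W[...,2]
cv2.imwrite("pics/t2c.png",cv2.resize(cv2.cvtColor(c["img"][95:265,120:290],cv2.COLOR_RGB2BGR),(595,595),interpolation=cv2.INTER_CUBIC))
m=(z>0.012)&(z<0.035)&(W[...,0]>.47)&(W[...,0]<.58)&(abs(W[...,1]-.12)<.1)
q=cv2.minAreaRect((W[m][:,:2]*1000).astype(np.float32)); print("tray front",m.sum(),q,cv2.boxPoints(q).round(1).tolist())
# printer: sub-pixel lines from gray edges via depth points: right side & back & front (robust, Theil-Sen)
from scipy.stats import theilslopes
m=(z>0.1)&(z<0.109)&(W[...,0]>.58)&(W[...,0]<.83)&(W[...,1]>-.04)&(W[...,1]<.28)
P=W[m]; vv,uu=np.nonzero(m)
f=np.array([P[uu==k][P[uu==k][:,0].argmin(),:2] for k in np.unique(uu)[3:-3]])
b=np.array([P[uu==k][P[uu==k][:,0].argmax(),:2] for k in np.unique(uu)[3:-3]])
r=np.array([P[vv==k][P[vv==k][:,1].argmin(),:2] for k in np.unique(vv)[3:-3]])
f=f[f[:,1]<.2]
for n,e,a in(("f",f,1),("b",b,1),("r",r,0)):
    t=theilslopes(e[:,1-a],e[:,a]); print(n,np.degrees(t[0]),np.degrees(t[2]),np.degrees(t[3]),np.median(e,0))
h=cv2.cvtColor(c["img"],cv2.COLOR_RGB2HSV)
k=(h[...,1]<40)&(h[...,2]>190)&(z>.09)&(z<.13)&(W[...,0]>.65)&(W[...,0]<.8)&(abs(W[...,1]-.12)<.1)
print("slot",k.sum(),cv2.minAreaRect((W[k][:,:2]*1000).astype(np.float32)))
R=((h[...,0]<8)|(h[...,0]>172))&(h[...,1]>150)&(z>.115)&(W[...,0]>.5)&(W[...,0]<.7)&(W[...,1]>.18)&(W[...,1]<.28)
print("red",W[R].min(0),W[R].max(0),np.median(W[R],0))
E
```

```text
[0.40950076 0.12026935 0.06439771] [[-1.0e+00  6.1e-03 -2.0e-04]
 [ 6.1e-03  1.0e+00  3.0e-04]
 [ 2.0e-04  3.0e-04 -1.0e+00]] [-0.20392064  1.43592435  0.06545723] [0.45085453 0.03957986 0.15905541]
tray front 812 ((519.2285766601562, 116.84197235107422), (110.36566925048828, 98.3235855102539), 89.85604858398438) [[469.8999938964844, 61.79999923706055], [568.2999877929688, 61.5], [568.5, 171.89999389648438], [470.20001220703125, 172.10000610351562]]
f 0.9564058168787668 0.624667512445914 1.5384418601644836 [0.59933638 0.09218465]
b 0.9519622984235439 0.5422062483326817 1.2803265173740217 [0.81377876 0.12317125]
r -0.5719557504758505 -1.1706617528446486 -0.020822384458403623 [ 0.70294861 -0.01767602]
slot 0 ((0.0, 0.0), (0.0, 0.0), 0.0)
red [0.58465263 0.21548175 0.12657444] [0.60543032 0.24702352 0.19480619] [0.59420128 0.22749943 0.18866503]
```

View pics/t2c.png

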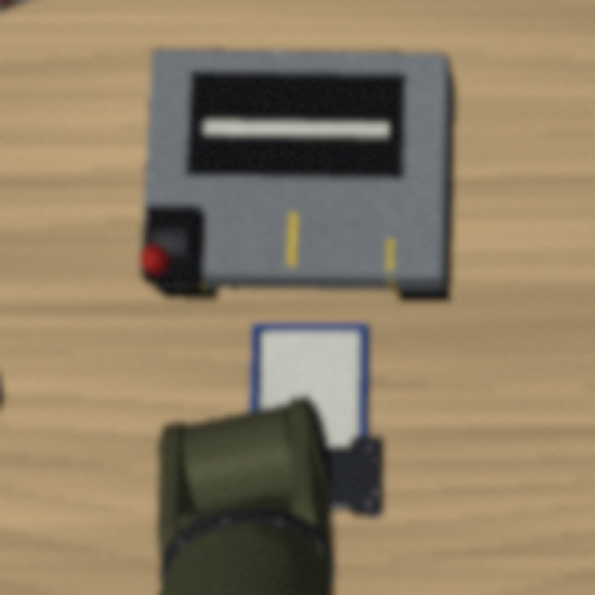

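>>> apply_moves(series=[0.004,0.005,0,0,0,-0.5,0.05,0.009,0.005,0,0,0,-0.5,0.05,0.014,0.005,0,0,0,-0.5,0.05,0.019,0.005,0,0,0,-0.5,0.05,0.024,0.005,0,0,0,-0.5,0.05,0.029,0.005,0,0,0,-0.5,0.05,0.034,0.005,0,0,0,-0.5,0.05,0.038,0.005,0,0,0,-0.5,0.05], squeeze=12)

```text
clock: 6.68
tool_pos: [0.4484, 0.1241, 0.0644]
ee_rot: [[-1.0, 0.018, -0.0], [0.018, 1.0, -0.0], [0.0, -0.0, -1.0]]
contact_force: [-3.3, 0.1, 1.0]
width: 0.01
gripper_force: 12.0
```

>>> apply_moves(series=[0.002,0,0,0,0,0,0.05,0.004,0,0,0,0,0,0.05])

```text
clock: 6.92
tool_pos: [0.4522, 0.1241, 0.0644]
ee_rot: [[-1.0, 0.018, -0.0], [0.018, 1.0, -0.0], [0.0, -0.0, -1.0]]
contact_force: [-1.9, -0.2, -0.8]
width: 0.01
gripper_force: 12.0
```

```bash
cat > st.py <<'E'
from h import *
s=read_state(); print(s["clock"],s["tool_pos"].round(4),s["contact_force"].round(2),s["moment"].round(3),np.degrees(np.arctan2(-s["ee_rot"][0,1],s["ee_rot"][1,1])).round(2))
E
python3 st.py
```

```text
6.925 [0.4522 0.1241 0.0644] [-1.95 -0.19 -0.75] [-0.002  0.499  0.   ] -1.01
```

>>> apply_moves(series=[0.0015,0,0,0,0,0,0.05,0.003,0,0,0,0,0,0.05])

```text
clock: 7.18
tool_pos: [0.4552, 0.1241, 0.0644]
ee_rot: [[-1.0, 0.018, 0.0], [0.018, 1.0, -0.0], [-0.0, -0.0, -1.0]]
contact_force: [-2.3, 0.2, -2.0]
width: 0.0097
gripper_force: 12.0
```

>>> apply_moves(series=[0.0015,0,0,0,0,0,0.05,0.003,0,0,0,0,0,0.05])

```text
clock: 7.42
tool_pos: [0.4583, 0.1241, 0.0644]
ee_rot: [[-1.0, 0.018, 0.0], [0.018, 1.0, -0.0], [-0.0, -0.0, -1.0]]
contact_force: [-1.3, -0.3, -2.4]
width: 0.0101
gripper_force: 12.0
```

```bash
python3 st.py
```

```text
7.425 [0.4583 0.1241 0.0644] [-1.28 -0.3  -2.4 ] [0.006 0.357 0.002] -1.01
```

Nose about 20 mm in and no contact yet, so I'll continue.

>>> apply_moves(series=[0.0015,0,0,0,0,0,0.05,0.003,0,0,0,0,0,0.05])

```text
clock: 7.68
tool_pos: [0.4612, 0.1241, 0.0644]
ee_rot: [[-1.0, 0.018, -0.0], [0.018, 1.0, -0.0], [0.0, -0.0, -1.0]]
contact_force: [-1.1, 0.4, -3.4]
width: 0.0097
gripper_force: 12.0
```

```bash
python3 st.py
```

```text
7.675 [0.4612 0.1241 0.0644] [-1.13  0.42 -3.4 ] [0.099 0.261 0.03 ] -1.01
```

>>> apply_moves(series=[0.0015,0,-0.0005,0,0,0,0.05,0.003,0,-0.0005,0,0,0,0.05])

```text
clock: 7.92
tool_pos: [0.4642, 0.1241, 0.0644]
ee_rot: [[-1.0, 0.018, -0.0], [0.018, 1.0, 0.0], [0.0, 0.0, -1.0]]
contact_force: [-5.8, 0.6, 5.5]
width: 0.0099
gripper_force: 12.0
```

```bash
python3 st.py
```

```text
7.925 [0.4642 0.1241 0.0644] [-5.75  0.57  5.48] [ 1.000e-03  1.147e+00 -4.100e-02] -1.01
```

>>> apply_moves(series=[0.0015,0,0.0003,0,0,0,0.05,0.003,0,0.0003,0,0,0,0.05])

```text
clock: 8.18
tool_pos: [0.4672, 0.1241, 0.0644]
ee_rot: [[-1.0, 0.018, -0.0], [0.018, 1.0, 0.0], [0.0, 0.0, -1.0]]
contact_force: [-5.3, -0.1, 3.2]
width: 0.01
gripper_force: 12.0
```

```bash
python3 st.py
```

```text
8.175 [0.4672 0.1241 0.0644] [-5.32 -0.14  3.23] [0.041 0.883 0.002] -1.01
```

>>> apply_moves(series=[0.0015,0,0.0002,0,0,0,0.05,0.003,0,0.0002,0,0,0,0.05])

```text
clock: 8.43
tool_pos: [0.4702, 0.1241, 0.0644]
ee_rot: [[-1.0, 0.018, -0.0], [0.018, 1.0, -0.0], [0.0, -0.0, -1.0]]
contact_force: [-4.0, -0.9, 1.9]
width: 0.0095
gripper_force: 12.0
```

```bash
python3 st.py
```

```text
8.425 [0.4702 0.1241 0.0644] [-4.04 -0.94  1.89] [ 0.061  0.884 -0.029] -1.01
```

>>> apply_moves(series=[0.001,0,0,0,0,0,0.05,0.002,0,0,0,0,0,0.05])

```text
clock: 8.68
tool_pos: [0.4713, 0.124, 0.0643]
ee_rot: [[-1.0, 0.018, -0.003], [0.018, 1.0, -0.0], [0.003, -0.0, -1.0]]
contact_force: [-12.5, -0.2, 8.7]
width: 0.0095
gripper_force: 12.0
```

```bash
python3 st.py
```

```text
8.675 [0.4713 0.124  0.0643] [-12.46  -0.15   8.74] [-0.098  2.17  -0.05 ] -1.01
```

>>> apply_moves(series=[-0.002,0,0.0003,0,0,0,0.05,-0.002,0,0.0003,0,0,0,0.05])

```text
clock: 8.93
tool_pos: [0.4701, 0.124, 0.0646]
ee_rot: [[-1.0, 0.018, 0.0], [0.018, 1.0, -0.0], [-0.0, -0.0, -1.0]]
contact_force: [-0.8, -0.3, -3.9]
width: 0.0099
gripper_force: 12.0
```

```bash
python3 st.py; python3 - <<'E'
from h import *
c,W=cam("side")
cv2.imwrite("pics/s3.png",cv2.resize(cv2.cvtColor(c["img"][130:280,190:340],cv2.COLOR_RGB2BGR),(600,600),interpolation=cv2.INTER_CUBIC))
E
```

```text
8.925 [0.4701 0.124  0.0646] [-0.76 -0.3  -3.87] [ 0.023  0.186 -0.02 ] -1.01
```

View pics/s3.png

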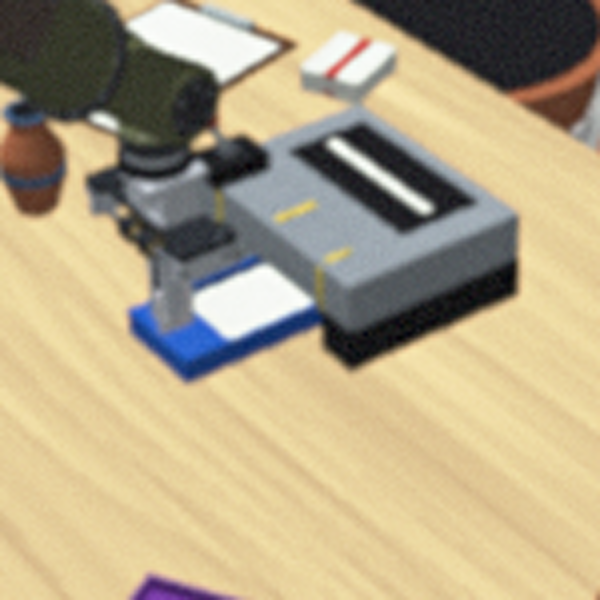

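```bash
python3 - <<'E'
from h import *
for n in("side","top"):
    c,W=cam(n); z=W[...,2]; h=cv2.cvtColor(c["img"],cv2.COLOR_RGB2HSV)
    m=(z>0.015)&(z<0.036)&(W[...,0]>.44)&(W[...,0]<.596)&(abs(W[...,1]-.124)<.075)&((h[...,0]>95)|(h[...,1]<50))
    p=W[m][:,:2]; q=cv2.minAreaRect((p*1000).astype(np.float32)); print(n,m.sum(),cv2.boxPoints(q).round(1).tolist(),q[1:])
    for x in np.arange(.45,.6,.012):
        y=p[abs(p[:,0]-x)<.006]
        if len(y): print(x.round(3),y[:,1].min().round(4),y[:,1].max().round(4))
    m=(z>0.02)&(h[...,0]>18)&(h[...,0]<35)&(h[...,1]>120)&(z<.12)&(W[...,0]>.57)&(W[...,0]<.66)&(abs(W[...,1]-.12)<.15)
    k,l=cv2.connectedComponents(m.astype(np.uint8))
    for i in range(1,k): print("Y",(l==i).sum(),W[l==i].mean(0).round(4))
E
```

```text
side 533 [[444.0, 56.5], [595.2000122070312, 54.70000076293945], [596.7000122070312, 179.8000030517578], [445.3999938964844, 181.60000610351562]] ((125.11262512207031, 151.25355529785156), 89.32646942138672)
0.45 0.0613 0.1762
0.462 0.0563 0.1814
0.474 0.0607 0.1771
0.486 0.0574 0.1219
0.498 0.06 0.1254
0.51 0.059 0.1252
0.522 0.0584 0.1647
0.534 0.058 0.1759
0.546 0.0631 0.1804
0.558 0.0609 0.173
0.57 0.0598 0.1793
0.582 0.0576 0.1713
0.594 0.0604 0.1785
Y 4 [0.6399 0.1246 0.1054]
Y 1 [0.6059 0.1159 0.1117]
top 384 [[453.29998779296875, 64.80000305175781], [594.7000122070312, 63.29999923706055], [595.9000244140625, 174.89999389648438], [454.3999938964844, 176.39999389648438]] ((111.58821105957031, 141.4269256591797), 89.3993911743164)
0.45 0.084 0.0907
0.522 0.0774 0.1013
0.534 0.0647 0.1052
0.546 0.0646 0.1057
0.558 0.0644 0.1745
0.57 0.0636 0.1752
0.582 0.0644 0.1724
0.594 0.0639 0.1718
Y 19 [0.6333 0.1225 0.1067]
Y 2 [0.6233 0.0332 0.1039]
Y 1 [0.5991 0.2189 0.0452]
```

>>> apply_moves(series=[0,0.0015,-0.0002,0,0,0,0.05,0,0.003,-0.0002,0,0,0,0.05,0.001,0.003,-0.0002,0,0,0,0.05,0.002,0.003,-0.0002,0,0,0,0.05])

```text
clock: 9.57
tool_pos: [0.4708, 0.127, 0.0643]
ee_rot: [[-1.0, 0.018, -0.004], [0.018, 1.0, -0.001], [0.004, -0.001, -1.0]]
contact_force: [-14.2, -4.1, 5.8]
width: 0.0101
gripper_force: 12.0
```

```bash
python3 st.py
```

```text
9.575 [0.4708 0.127  0.0643] [-14.2   -4.07   5.84] [-0.498  2.526 -0.163] -1.01
```

>>> apply_moves(series=[-0.003,0,0,0,0,0,0.05,-0.003,-0.003,0,0,0,0,0.05,-0.003,-0.006,0,0,0,0,0.05,-0.002,-0.006,0,0,0,0,0.05,0,-0.006,0,0,0,0,0.05,0,-0.006,0,0,0,0,0.05])

```text
clock: 10.32
tool_pos: [0.4724, 0.1211, 0.0646]
ee_rot: [[-1.0, 0.018, 0.0], [0.018, 1.0, 0.0], [-0.0, 0.0, -1.0]]
contact_force: [0.7, -0.8, -4.1]
width: 0.0103
gripper_force: 12.0
```

```bash
python3 st.py
```

```text
10.325 [0.4724 0.1211 0.0646] [ 0.65 -0.77 -4.15] [ 0.064 -0.053 -0.044] -1.01
```

>>> apply_moves(series=[0.001,0,-0.0002,0,0,0,0.05,0.002,0,-0.0002,0,0,0,0.05])

```text
clock: 10.58
tool_pos: [0.4742, 0.1211, 0.0644]
ee_rot: [[-1.0, 0.018, 0.0], [0.018, 1.0, 0.0], [-0.0, 0.0, -1.0]]
contact_force: [-1.7, -0.0, -1.5]
width: 0.0096
gripper_force: 12.0
```

```bash
python3 st.py
```

```text
10.575 [0.4742 0.1211 0.0644] [-1.66 -0.02 -1.55] [ 0.046  0.244 -0.015] -1.0
```

>>> apply_moves(series=[0.001,0,0,0,0,0,0.05,0.002,0,0,0,0,0,0.05])

```text
clock: 10.82
tool_pos: [0.4762, 0.1211, 0.0644]
ee_rot: [[-1.0, 0.018, 0.0], [0.018, 1.0, 0.0], [-0.0, 0.0, -1.0]]
contact_force: [-2.4, -0.2, -2.4]
width: 0.0098
gripper_force: 12.0
```

```bash
python3 st.py
```

```text
10.825 [0.4762 0.1211 0.0644] [-2.43 -0.23 -2.37] [ 0.005  0.228 -0.032] -1.01
```

>>> apply_moves(series=[0.001,0,0,0,0,0,0.05,0.002,0,0,0,0,0,0.05,0.003,0,0,0,0,0,0.05])

```text
clock: 11.2
tool_pos: [0.4792, 0.1211, 0.0644]
ee_rot: [[-1.0, 0.018, 0.0], [0.018, 1.0, 0.0], [-0.0, 0.0, -1.0]]
contact_force: [-2.7, 0.9, -1.5]
width: 0.0098
gripper_force: 12.0
```

```bash
python3 st.py
```

```text
11.2 [0.4792 0.1211 0.0644] [-2.73  0.9  -1.45] [0.027 0.192 0.007] -1.01
```

>>> apply_moves(series=[0.001,0,0,0,0,0,0.05,0.002,0,0,0,0,0,0.05,0.003,0,0,0,0,0,0.05,0.004,0,0,0,0,0,0.05])

```text
clock: 11.7
tool_pos: [0.4832, 0.1211, 0.0643]
ee_rot: [[-1.0, 0.018, -0.0], [0.018, 1.0, -0.0], [0.0, -0.0, -1.0]]
contact_force: [-2.8, 0.0, -1.9]
width: 0.0102
gripper_force: 12.0
```

```bash
python3 st.py
```

```text
11.7 [0.4832 0.1211 0.0643] [-2.85  0.02 -1.93] [-0.009  0.288  0.005] -1.01
```

>>> apply_moves(series=[0.001,0,0,0,0,0,0.05,0.002,0,0,0,0,0,0.05,0.003,0,0,0,0,0,0.05,0.004,0,0,0,0,0,0.05])

```text
clock: 12.2
tool_pos: [0.4872, 0.1211, 0.0644]
ee_rot: [[-1.0, 0.018, -0.0], [0.018, 1.0, 0.0], [0.0, 0.0, -1.0]]
contact_force: [-2.1, -1.3, -0.8]
width: 0.0103
gripper_force: 12.0
```

```bash
python3 st.py
```

```text
12.2 [0.4872 0.1211 0.0644] [-2.09 -1.27 -0.77] [0.094 0.281 0.026] -1.01
```

>>> apply_moves(series=[0.001,0,0,0,0,0,0.05,0.002,0,0,0,0,0,0.05,0.003,0,0,0,0,0,0.05,0.004,0,0,0,0,0,0.05,0.005,0,0,0,0,0,0.05])

```text
clock: 12.82
tool_pos: [0.4922, 0.1211, 0.0644]
ee_rot: [[-1.0, 0.018, 0.0], [0.018, 1.0, -0.0], [-0.0, -0.0, -1.0]]
contact_force: [-2.7, 0.5, -0.8]
width: 0.01
gripper_force: 12.0
```

```bash
python3 st.py
```

```text
12.825 [0.4922 0.1211 0.0644] [-2.71  0.54 -0.81] [ 0.073  0.265 -0.017] -1.01
```

>>> apply_moves(series=[0.001,0,0,0,0,0,0.05,0.002,0,0,0,0,0,0.05,0.003,0,0,0,0,0,0.05,0.004,0,0,0,0,0,0.05,0.005,-0.0002,0,0,0,0,0.05,0.006,-0.0002,0,0,0,0,0.05])

```text
clock: 13.58
tool_pos: [0.4982, 0.1209, 0.0644]
ee_rot: [[-1.0, 0.018, 0.0], [0.018, 1.0, 0.0], [-0.0, 0.0, -1.0]]
contact_force: [-2.3, 0.6, 0.1]
width: 0.0102
gripper_force: 12.0
```

```bash
python3 st.py
```

```text
13.575 [0.4982 0.1209 0.0644] [-2.3   0.65  0.1 ] [0.059 0.309 0.031] -1.01
```

>>> apply_moves(series=[0.001,0,0,0,0,0,0.05,0.002,0,0,0,0,0,0.05,0.003,0,0,0,0,0,0.05,0.004,0,0,0,0,0,0.05,0.005,0,0,0,0,0,0.05,0.006,0,0,0,0,0,0.05])

```text
clock: 14.32
tool_pos: [0.5042, 0.1209, 0.0644]
ee_rot: [[-1.0, 0.018, 0.0], [0.018, 1.0, -0.0], [-0.0, -0.0, -1.0]]
contact_force: [-2.4, -0.4, 0.2]
width: 0.01
gripper_force: 12.0
```

```bash
python3 st.py
```

```text
14.325 [0.5042 0.1209 0.0644] [-2.43 -0.37  0.16] [-0.02   0.336 -0.014] -1.01
```

>>> apply_moves(series=[0.001,0,0,0,0,0,0.05,0.002,0,0,0,0,0,0.05,0.003,0,0,0,0,0,0.05,0.004,0,0,0,0,0,0.05,0.005,0,0,0,0,0,0.05,0.006,-0.0001,0,0,0,0,0.05])

```text
clock: 15.08
tool_pos: [0.5102, 0.1208, 0.0644]
ee_rot: [[-1.0, 0.018, -0.0], [0.018, 1.0, 0.0], [0.0, 0.0, -1.0]]
contact_force: [-3.5, 0.4, 0.4]
width: 0.01
gripper_force: 12.0
```

```bash
python3 st.py
```

```text
15.075 [0.5102 0.1208 0.0644] [-3.47  0.44  0.38] [ 0.083  0.37  -0.065] -1.01
```

>>> apply_moves(series=[0.001,0,0,0,0,0,0.05,0.002,0,0,0,0,0,0.05,0.003,0,0,0,0,0,0.05,0.004,0,0,0,0,0,0.05])

```text
clock: 15.58
tool_pos: [0.5142, 0.1208, 0.0644]
ee_rot: [[-1.0, 0.018, -0.0], [0.018, 1.0, -0.0], [0.0, -0.0, -1.0]]
contact_force: [-3.5, -0.3, 1.1]
width: 0.0096
gripper_force: 12.0
```

```bash
python3 st.py
```

```text
15.575 [0.5142 0.1208 0.0644] [-3.52 -0.3   1.08] [ 0.006  0.45  -0.061] -1.01
```

>>> apply_moves(series=[0.001,0,0,0,0,0,0.05,0.002,0,0,0,0,0,0.05,0.003,0,0,0,0,0,0.05])

```text
clock: 15.95
tool_pos: [0.5172, 0.1208, 0.0643]
ee_rot: [[-1.0, 0.018, -0.0], [0.018, 1.0, -0.0], [0.0, -0.0, -1.0]]
contact_force: [-2.7, -0.4, 1.2]
width: 0.0096
gripper_force: 12.0
```

>>> apply_moves(series=[0.001,0,0,0,0,0,0.05,0.002,0,0,0,0,0,0.05])

```text
clock: 16.2
tool_pos: [0.5192, 0.1208, 0.0643]
ee_rot: [[-1.0, 0.018, -0.0], [0.018, 1.0, -0.0], [0.0, -0.0, -1.0]]
contact_force: [-3.6, -0.1, 0.8]
width: 0.0101
gripper_force: 12.0
```

>>> apply_moves(series=[0.001,0,0,0,0,0,0.05,0.002,0,0,0,0,0,0.05])

```text
clock: 16.45
tool_pos: [0.5212, 0.1208, 0.0643]
ee_rot: [[-1.0, 0.018, -0.0], [0.018, 1.0, -0.0], [0.0, -0.0, -1.0]]
contact_force: [-3.2, 0.1, 1.8]
width: 0.0103
gripper_force: 12.0
```

>>> apply_moves(series=[0.001,0,0,0,0,0,0.05,0.002,0,0,0,0,0,0.05])

```text
clock: 16.7
tool_pos: [0.5232, 0.1207, 0.0643]
ee_rot: [[-1.0, 0.018, -0.0], [0.018, 1.0, -0.0], [0.0, -0.0, -1.0]]
contact_force: [-3.3, -2.0, 1.5]
width: 0.0104
gripper_force: 12.0
```

>>> apply_moves(series=[0.001,-0.0003,0,0,0,0,0.05,0.002,-0.0005,0,0,0,0,0.05])

```text
clock: 16.95
tool_pos: [0.5253, 0.1203, 0.0644]
ee_rot: [[-1.0, 0.018, 0.0], [0.018, 1.0, 0.0], [-0.0, 0.0, -1.0]]
contact_force: [-3.9, 0.3, 0.3]
width: 0.01
gripper_force: 12.0
```

>>> apply_moves(series=[0.001,0,0,0,0,0,0.05,0.002,0,0,0,0,0,0.05])

```text
clock: 17.2
tool_pos: [0.5272, 0.1203, 0.0643]
ee_rot: [[-1.0, 0.018, -0.0], [0.018, 1.0, -0.0], [0.0, -0.0, -1.0]]
contact_force: [-4.4, -0.6, 0.7]
width: 0.0102
gripper_force: 12.0
```

>>> apply_moves(series=[0.001,0,0,0,0,0,0.05,0.002,0,0,0,0,0,0.05])

```text
clock: 17.45
tool_pos: [0.5292, 0.1203, 0.0644]
ee_rot: [[-1.0, 0.018, -0.0], [0.018, 1.0, -0.0], [0.0, -0.0, -1.0]]
contact_force: [-3.3, 0.4, 1.5]
width: 0.0099
gripper_force: 12.0
```

>>> apply_moves(series=[0.001,0,0,0,0,0,0.05,0.002,0,0,0,0,0,0.05])

```text
clock: 17.7
tool_pos: [0.5303, 0.1203, 0.0642]
ee_rot: [[-1.0, 0.018, -0.002], [0.018, 1.0, -0.0], [0.002, -0.0, -1.0]]
contact_force: [-12.5, -0.5, 7.5]
width: 0.01
gripper_force: 12.0
```

>>> apply_moves(series=[0.0005,0,0,0,0,0,0.05,0.0005,0,0,0,0,0,0.05])

```text
clock: 17.95
tool_pos: [0.5306, 0.1203, 0.0642]
ee_rot: [[-1.0, 0.018, -0.003], [0.018, 1.0, -0.0], [0.003, -0.0, -1.0]]
contact_force: [-13.0, 0.2, 7.3]
width: 0.0098
gripper_force: 12.0
```

```bash
python3 st.py; python3 - <<'E'
from h import *
c,W=cam("wrist")
cv2.imwrite("pics/w4.png",cv2.cvtColor(c["img"],cv2.COLOR_RGB2BGR))
E
```

```text
17.95 [0.5306 0.1203 0.0642] [-12.99   0.18   7.33] [ 0.026  2.174 -0.027] -1.01
```

View pics/w4.png

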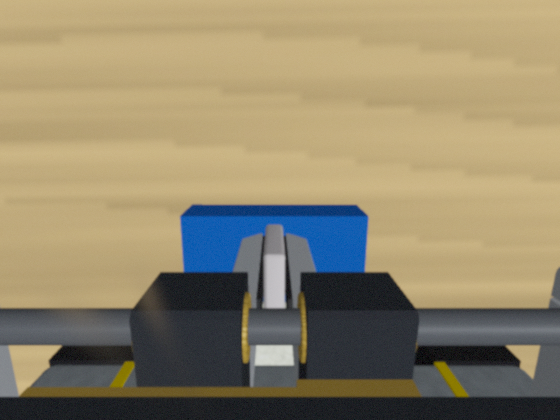

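Contact force is steady at about 13 N in x with none sideways, 93 mm deep, so this is consistent with the stop. I'll release and confirm with a gentle push on the tray's back.

>>> apply_moves(series=[0,0,0,0,0,0,0.4,0,0,0,0,0,0,0.4,0,0,0,0,0,0,0.4,0,0,0.03,0,0,0,0.4,0,0,0.055,0,0,0,0.4,-0.03,0,0.055,0,0,0,0,-0.065,0,0.055,0,0,0,0,-0.065,0,0.03,0,0,0,0])

```text
clock: 19.0
tool_pos: [0.4662, 0.1205, 0.0956]
ee_rot: [[-1.0, 0.017, 0.003], [0.017, 1.0, 0.001], [-0.003, 0.001, -1.0]]
contact_force: [0.8, 0.4, -0.2]
width: 0.0111
gripper_force: 0.0
```

>>> apply_moves(series=[0,0,-0.03,0,0,0,0,0,0,-0.06,0,0,0,0,0,0,-0.06,0,0,0,0,0,0,-0.06,0,0,0,0])

```text
clock: 19.5
tool_pos: [0.4672, 0.1204, 0.0354]
ee_rot: [[-1.0, 0.018, 0.001], [0.018, 1.0, 0.0], [-0.001, 0.0, -1.0]]
contact_force: [0.6, -0.7, 1.0]
width: 0.0005
gripper_force: 0.0
```

```bash
python3 st.py; python3 - <<'E'
from h import *
print(read_state()["width"])
for n in("side","top"):
    c,W=cam(n); z=W[...,2]; h=cv2.cvtColor(c["img"],cv2.COLOR_RGB2HSV)
    m=(z>0.065)&(z<0.085)&(h[...,1]<60)&(W[...,0]>.505)&(W[...,0]<.59)&(abs(W[...,1]-.121)<.03)
    if m.sum(): p=W[m]; print(n,m.sum(),p[:,:2].min(0),p[:,:2].max(0))
    m=(z>0.022)&(z<0.036)&(h[...,0]>95)&(h[...,0]<130)&(h[...,1]>100)&(W[...,0]>.45)&(W[...,0]<.62)&(abs(W[...,1]-.121)<.08)
    if m.sum(): p=W[m]; print("blue",n,m.sum(),p[:,:2].min(0),p[:,:2].max(0),np.percentile(p[:,0],5))
E
```

```text
19.5 [0.4672 0.1204 0.0354] [ 0.64 -0.73  1.02] [ 0.039  0.004 -0.04 ] -1.01
0.0004929428480096383
side 6 [0.54461711 0.09108764] [0.58988251 0.1267423 ]
blue side 144 [0.50531157 0.05287847] [0.61021718 0.17393267] 0.5092940594278651
top 4 [0.55214756 0.11290285] [0.55582713 0.12031743]
blue top 226 [0.51304689 0.06273497] [0.591994   0.16896357] 0.5185938380526541
```

>>> apply_moves(series=[0.012,0,0,0,0,0,0,0.024,0,0,0,0,0,0,0.03,0,0,0,0,0,0,0.034,0,0,0,0,0,0,0.036,0,0,0,0,0,0])

```text
clock: 20.23
tool_pos: [0.5027, 0.1202, 0.0342]
ee_rot: [[-1.0, 0.018, -0.0], [0.018, 1.0, -0.0], [0.0, -0.0, -1.0]]
contact_force: [-0.1, 0.4, -0.4]
width: 0.0003
gripper_force: 0.0
```

>>> apply_moves(series=[0.0015,0,0,0,0,0,0,0.003,0,0,0,0,0,0])

```text
clock: 20.48
tool_pos: [0.5052, 0.1203, 0.0343]
ee_rot: [[-1.0, 0.018, -0.001], [0.018, 1.0, -0.0], [0.001, -0.0, -1.0]]
contact_force: [-8.4, 0.3, 7.2]
width: 0.0004
gripper_force: 4.4
```

>>> apply_moves(series=[0.0004,0,0,0,0,0,0,0.0004,0,0,0,0,0,0])

```text
clock: 20.72
tool_pos: [0.5052, 0.1203, 0.0343]
ee_rot: [[-1.0, 0.018, -0.002], [0.018, 1.0, -0.0], [0.002, -0.0, -1.0]]
contact_force: [-6.9, -0.5, 4.3]
width: 0.0001
gripper_force: 3.4
```

>>> apply_moves(series=[0.0007,0,0,0,0,0,0,0.0007,0,0,0,0,0,0])

```text
clock: 20.98
tool_pos: [0.5052, 0.1203, 0.0342]
ee_rot: [[-1.0, 0.017, -0.004], [0.017, 1.0, -0.0], [0.004, -0.0, -1.0]]
contact_force: [-12.5, -1.0, 8.5]
width: 0.0003
gripper_force: 6.0
```

The tray doesn't move under 12 N on its back, so it's home. Next is the lever: retreat, rise, and come up behind the tip.

>>> apply_moves(series=[-0.02,0,0,0,0,0,0,-0.035,0,0.02,0,0,0,0,-0.035,0,0.075,0,0,0,0,-0.035,0.02,0.13,0,0,0,0,-0.02,0.07,0.15,0,0,0,0,0.02,0.107,0.15,0,0,0,0,0.05,0.107,0.15,0,0,0,0,0.05,0.107,0.15,0,0,0,0])

```text
clock: 21.98
tool_pos: [0.5575, 0.2274, 0.1836]
ee_rot: [[-1.0, 0.018, -0.001], [0.018, 1.0, -0.0], [0.001, -0.0, -1.0]]
contact_force: [-0.8, 0.2, 0.5]
width: 0.0008
gripper_force: 0.0
```

```bash
python3 st.py; python3 - <<'E'
from h import *
c,W=cam("side")
cv2.imwrite("pics/s5.png",cv2.resize(cv2.cvtColor(c["img"][110:260,180:330],cv2.COLOR_RGB2BGR),(600,600),interpolation=cv2.INTER_CUBIC))
E
```

```text
21.975 [0.5575 0.2274 0.1836] [-0.84  0.18  0.5 ] [ 0.043  0.015 -0.008] -1.02
```

View pics/s5.png

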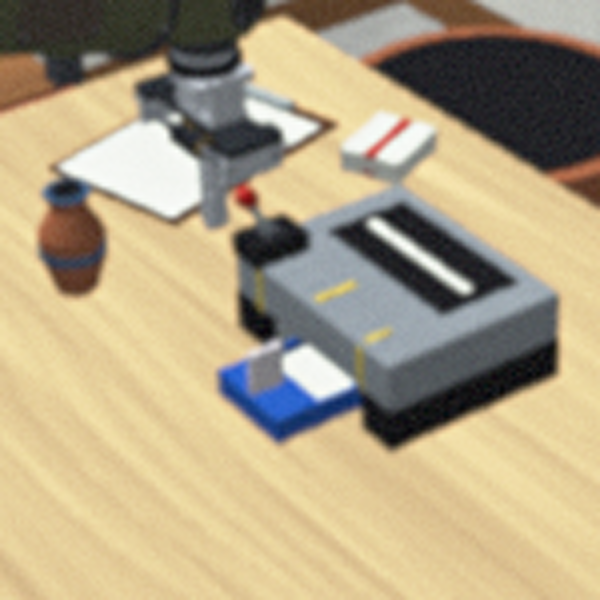

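The side view shows the tray in the bay and the closed fingers at (214,190), just behind the red knob at (246,196). I'll push.

>>> apply_moves(series=[0.01,0,0,0,0,0,0,0.018,0,0,0,0,0,0,0.024,0,0,0,0,0,0,0.03,0,0,0,0,0,0,0.036,0,0,0,0,0,0])

```text
clock: 22.65
tool_pos: [0.5931, 0.2273, 0.1844]
ee_rot: [[-1.0, 0.018, -0.0], [0.018, 1.0, 0.0], [0.0, 0.0, -1.0]]
contact_force: [-1.5, -0.3, 1.4]
width: 0.0005
gripper_force: 0.8
```

>>> apply_moves(series=[0.005,0,0,0,0,0,0,0.01,0,0,0,0,0,0,0.015,0,0,0,0,0,0,0.02,0,0,0,0,0,0])

```text
clock: 23.15
tool_pos: [0.6131, 0.2273, 0.1843]
ee_rot: [[-1.0, 0.018, 0.0], [0.018, 1.0, -0.0], [-0.0, -0.0, -1.0]]
contact_force: [-0.5, 0.2, 1.1]
width: 0.0004
gripper_force: 0.6
```

>>> apply_moves(series=[0.004,0,0,0,0,0,0,0.008,0,0,0,0,0,0,0.012,0,0,0,0,0,0])

```text
clock: 23.52
tool_pos: [0.6249, 0.2272, 0.1841]
ee_rot: [[-1.0, 0.018, -0.001], [0.018, 1.0, -0.0], [0.0, -0.0, -1.0]]
contact_force: [-2.3, -0.3, -0.2]
width: 0.0003
gripper_force: 0.7
```

Pushing smoothly. I'll go on in small steps to the end stop.

>>> apply_moves(series=[0.003,0,0,0,0,0,0,0.006,0,0,0,0,0,0])

```text
clock: 23.78
tool_pos: [0.6308, 0.2273, 0.1843]
ee_rot: [[-1.0, 0.018, -0.0], [0.018, 1.0, -0.0], [0.0, -0.0, -1.0]]
contact_force: [-4.1, 0.2, 0.4]
width: 0.0008
gripper_force: 2.2
```

>>> apply_moves(series=[0.001,0,0,0,0,0,0,0.002,0,0,0,0,0,0])

```text
clock: 24.02
tool_pos: [0.6318, 0.2274, 0.184]
ee_rot: [[-1.0, 0.017, -0.003], [0.017, 1.0, -0.0], [0.003, -0.0, -1.0]]
contact_force: [-12.6, -0.2, 1.3]
width: 0.0002
gripper_force: 5.7
```

```bash
python3 - <<'E'
from h import *
for n in("side","top"):
    c,W=cam(n); z=W[...,2]; h=cv2.cvtColor(c["img"],cv2.COLOR_RGB2HSV)
    R=((h[...,0]<8)|(h[...,0]>172))&(h[...,1]>130)&(z>.115)&(W[...,0]>.55)&(W[...,0]<.72)&(W[...,1]>.18)&(W[...,1]<.28)
    if R.sum(): print(n,R.sum(),W[R].min(0),W[R].max(0),np.median(W[R],0))
E
```

```text
side 8 [0.64413051 0.2148075  0.17661675] [0.65541484 0.23057393 0.19243814] [0.65059398 0.22216403 0.18844663]
```

>>> apply_moves(series=[-0.03,0,0,0,0,0,0,-0.08,0,0,0,0,0,0,-0.13,0,0.02,0,0,0,0,-0.18,0,0.05,0,0,0,0,-0.22,0,0.07,0,0,0,0,-0.22,0,0.07,0,0,0,0,-0.22,0,0.07,0,0,0,0])

```text
clock: 25.0
tool_pos: [0.4133, 0.2273, 0.2543]
ee_rot: [[-1.0, 0.018, 0.001], [0.018, 1.0, 0.0], [-0.001, 0.0, -1.0]]
contact_force: [0.1, -0.2, -0.4]
width: 0.0003
gripper_force: 0.0
```

```bash
python3 st.py; python3 - <<'E'
from h import *
c,W=cam("top"); z=W[...,2]; h=cv2.cvtColor(c["img"],cv2.COLOR_RGB2HSV)
cv2.imwrite("pics/t6.png",cv2.resize(cv2.cvtColor(c["img"][90:260,90:400],cv2.COLOR_RGB2BGR),(775,425),interpolation=cv2.INTER_CUBIC))
R=((h[...,0]<8)|(h[...,0]>172))&(h[...,1]>150)&(z>.115)&(W[...,0]>.5)&(W[...,0]<.72)&(W[...,1]>.18)&(W[...,1]<.28)
if R.sum(): print("red",W[R].min(0),W[R].max(0),np.median(W[R],0))
m=(z>0.07)&(z<0.085)&(h[...,1]<60)&(W[...,0]>.505)&(W[...,0]<.59)&(abs(W[...,1]-.121)<.03)
print("fin",m.sum(),W[m].min(0),W[m].max(0))
E
```

```text
25.0 [0.4133 0.2273 0.2543] [ 0.09 -0.19 -0.41] [0.016 0.029 0.002] -1.01
red [0.64062826 0.21782941 0.17855462] [0.65835388 0.23333478 0.19442598] [0.64876771 0.22675634 0.1888764 ]
fin 40 [0.5190139  0.11233407 0.07031332] [0.55596787 0.1228144  0.0827113 ]
```

View pics/t6.png

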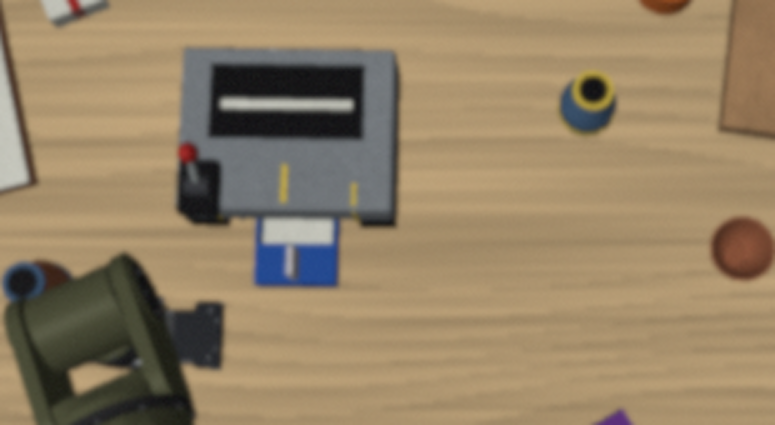

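The top view shows the tray home with its fin at (291,260) and the lever over, knob at (187,153). The vases and bowl stand where they were and the arm is clear.

```bash
python3 -c "
from rig import *
print(hand_in())"
```

```text
the job is handed in; nothing more can be done
None
```

I slid the tray home against the stop and threw the lock lever fully over to its end stop. The vases and bowl were left alone, the highest contact force I read was about 14 N, and the job was handed in at about 25 s.

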